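# Dial open the locked stock box on the jeweller's bench

### The job

Open the locked stock box: with a light fingertip roll the left number wheel (seen from the robot) until 4 is on top and the right one until 2 is, leaving the middle wheel on the 7 where it already stands. Then draw the brass bolt knob fully back towards the front of the box, without forcing it, so that the lid springs up, and let go; leave the dish, the spool and the pliers where they are.

Things in the scene. Friction and masses are not known exactly. Their poses are not given: they have to be found in the camera images.
- stock_box: dark green steel box fixed to the bench, 190 mm deep (x), 300 wide (y), 85 high; origin: centre of its underside; x points to its back (away from the robot), y to its left, z up. Its front 85 mm (x -95 to -10) is a fixed deck at z = 85 with the lock plate and the bolt knob; the lid lies behind it, flush with the deck.
- lock_plate: steel plate on the deck, 62 mm (x) by 122 (y); origin: middle of its upper face, 2 mm above the deck, at (-52, 40, 87) mm of the stock box; axes as the box's. It carries three number wheels in a row along y, 32 mm apart, whose spindles lie along y. More than 18 N of finger force on the plate or on a wheel would harm the lock.
- left_slot (a point): point on the plate's upper face at the middle of the left (+y) wheel. All wheels: drum 40 mm in diameter, 14 mm wide, standing on edge through a slot, its crown straight above this point, 7.5 to 11.5 mm high. The height differs from wheel to wheel (worn spindles) and shows in no reading: feel for it. The spindle is sprung straight down, about 12 N per mm of press.
- middle_slot (a point): the same point at the middle wheel. All wheels: ivory with black digits 0 to 9 (0 in red), 36 degrees or 12.6 mm of rim apart; the digit on the very top, between the red index marks, is the one set. They read upright for someone at the robot's side.
- right_slot (a point): the same point at the right (-y) wheel. All wheels: a click spring holds each digit and pulls the wheel into the nearest one when let go. From one digit to the next takes about 1.5 N along the rim at the crown: a fingertip that presses with less than about 6 N slips on it, about 8 to 10 N is right.
- left_wheel (a joint): turn of the left wheel, rad: digit on top x 0.6283; turns without end (whole turns, 6.283, may be added). It grows, the digits going up, as the crown is rolled towards the robot (-x of the box); without slip the crown moves 20 mm per rad. Starts one to three digits above 4 (on 5, 6 or 7); must go to 4 (2.513).
- middle_wheel (a joint): turn of the middle wheel, as the left one. It stands on 7 (4.398) and must stay there.
- right_wheel (a joint): turn of the right wheel, as the left one. Starts one to three digits below 2 (on 1, 0 or 9; 9 reads -0.628); must go to 2 (1.257).
- bolt: sliding bolt with a brass knob 12 mm (x) by 14 (y), from 2 to 22 mm above the deck; origin on the deck under the knob's middle, at (-45, -75, 85) mm of the stock box when shut. It slides 14 mm towards the box's front (to x = -59), needs about 3 N, and stays where left. With a wheel off its number it stops after 1.5 mm; don't force it.
- bolt_knob (a point): middle of the knob's top, 22 mm above the deck, moving with the bolt. The knob can be pinched from above across its y faces or pushed from behind with a closed finger: the right wheel is 83 mm to its left, and the deck and lid behind it are bare and level.
- lid (a joint): lid, 104 mm deep, 300 wide, 5 thick, hinged along its back edge; rad, 0 shut, grows as its front edge rises. A spring lifts it by itself to about 0.42 when the bolt is drawn more than about 8 mm; its front edge, 10 mm in front of the box's middle, then stands 43 mm above the deck.
- dish: loose white ceramic dish, 84 mm across, 36 high, left of the box; origin: centre of its underside. Leave alone.
- wire_spool: loose steel wire spool standing upright, 60 mm across, 46 high, right of the box; origin: centre of its underside. Leave alone.
- pliers: loose pliers with red handles, 145 mm long, 14 high, lying behind the box; origin: under them, 22 mm from the rivet, jaws along +x. Leave alone.

How it is judged:
By the outcome, as a careful person would: the job done as asked, in the order asked, and still so for the second after the job is handed in, with the robot touching nothing.
It also fails if it takes over 72 s, if anything falls off the work surface, if the arm or the gripper's body presses on something with over 40 N, if the wrist force passes 120 N, or if a joint passes its speed limit or range.

### The arm

A 6-joint arm with a two-finger parallel gripper is mounted at the origin on the work surface. World frame = base frame: x ahead of the robot, y to its left, z up, the work surface at z = 0. Lengths are in m, angles in rad, forces in N, time in s.
With the tool pointing down it reaches from about 0.3 to 0.85 m from the base axis. Payload 4.2 kg.
Tool frame: the origin (TCP) lies at the very end of the fingers, on their centre line; the grasp point (between the pads) lies grip_depth behind it (grip_depth is the distance from the TCP to the grasp point, in m); x points along the fingers, y is the direction in which the jaws open and shut, and the axes are right-handed (so a half turn about x gives the same grasp; the last joint's range is limited). The gripper opens to 91 mm and grips with 3 to 60 N. Pads are 32 mm wide; open, the fingers measure 118 mm over their backs; the gripper's body (76 mm by 178 mm) begins 60 mm behind the grasp point.
Start: joints at [1.16, 0.32, 1.565, -0, 1.257, -0.02], TCP at [0.219, 0.532, 0.214] pointing down, gripper open.
Joint ranges: [-3.11, 3.11], [-0.84, 2.01], [0.21, 2.61], [-1.34, 4.49], [0.05, 2.63], [-2.56, 2.56]. Speed limits (rad/s): [2.57, 2.57, 3.14, 3.14, 3.14, 3.14].

### API

Orientations are given as a unit quaternion [x, y, z, w].
In Python, from station import * gives the robot as it stands.
- The arm moves only by the tool servo_tool, never from a script. Its argument "plan" is a list of rows, each a list of 7 numbers: the closure, from -1 (fully open) to 1 (shut), then the shift along the world's x, y, z in m, then the turn, a rotation vector about the world's x, y, z in rad. In form: [[grip, dx, dy, dz, rx, ry, rz], ...]. A call has 1 to 20 rows; each row shifts and turns the commanded pose from where the row before left it; what a row does not reach is not made up. A row lasts 1/8 s, in which the tool goes at most 62.5 mm and 10.7 degrees, less where a joint would pass 70% of its speed; a pose out of reach is approached as far as the arm can. A call is refused whole if a number of a shift passes 0.0625 or a number of a turn 0.188, either way. A call with a gripper value outside its range is refused whole. The fingers move at their own pace and stop on an object; "force" is the grip in N (left out, the last holds). Time passes only in rows, so rows that do not move let the fingers close. It gives the time, the measured TCP pose, the force and the opening at its end, in the units of the state.
- state(): the state, without advancing time (a new reading comes with each control period).
- camera(name): name is "scene" or "top"; returns a dict with "pixels" (384x512x3 uint8, red, green, blue), "z_map" (384x512 float32, m along the optical axis (not along the pixel's ray), 0 where there is no reading), "intrinsics" (3x3 intrinsics, pixels), "R" (3x3) and "t" (3): a world point X has camera coordinates R X + t. Camera axes: x right, y down, z forward; pixel columns grow to the right and rows downward; lengths in m; the calibration is good to about 2 mm. A picture is of the moment at which its call begins.
- finish_job(): hands the job in, once; it reports no verdict.
The state is a dict: "t": time; "joint_pos": joint angles; "dq": joint speeds; "joint_torque": joint torques, N m; "eef_pos": TCP position; "ee_rot": TCP orientation; "ft_force": force on the tool from outside, world axes, zero at the start; "moment": the same for the moment, N m; "finger_gap": finger opening in m.
Only numpy, scipy, OpenCV 4.12 (cv2) and the standard library are available. Lean on these libraries where they do the work, as an engineer would, in place of code of your own. Each camera call takes 0.05 s, during which the arm holds its last target.

## Working session

There is one attempt and no reset: what is moved stays moved. The work goes in short steps, Python scripts to look and compute and a tool call to move; the robot and the scene stay as the last step left them, time stands still between calls to the robot, and variables do not carry over. Pictures are saved under pics/ and viewed, and the job is handed in when it is done.

Besides the shell and the picture viewer there is one more tool, called after "Call:" by a JSON object that holds its "fn" and its "kwargs", one argument or row to a line. servo_tool: Moves the arm, as the interface text tells. Its arguments: {"type":"object","properties":{"plan":{"type":"array"},"force":{"type":"number"}},"required":["plan"]}

```bash
ls; mkdir -p pics; python3 - <<'E'
from station import *
import cv2,numpy as np
s=state()
for k in s: print(k,np.round(s[k],4))
for n in("scene","top"):
    c=camera(n); cv2.imwrite(f"pics/{n}0.png",c["pixels"][:,:,::-1]); np.savez(f"{n}0.npz",**c)
    print(n,c["intrinsics"],c["R"],c["t"])
E
```

```text
pics
t 0.0
joint_pos [ 1.16    0.3203  1.5657  0.      1.2574 -0.02  ]
dq [-0.0014 -0.002   0.0007 -0.0007  0.0023  0.0001]
joint_torque [ 6.00000e-04 -4.12471e+01 -2.31976e+01  7.27000e-02  4.58000e-02
 -1.00000e-04]
eef_pos [0.2188 0.5312 0.2131]
ee_rot [ 0.1367  0.6938 -0.1379  0.6935]
ft_force [-0.322   0.228  -0.1852]
moment [-0.0379 -0.0049  0.009 ]
finger_gap 0.0911
scene [[428.08545231   0.         254.21971634]
 [  0.         428.08545231 191.81451177]
 [  0.           0.           1.        ]] [[ 0.68932247  0.72440009  0.00889129]
 [ 0.60090733 -0.56486817 -0.56553898]
 [-0.40465408  0.39518157 -0.82467364]] [-0.4613273  -0.33669244  1.18563411]
top [[456.74416049   0.         247.59258735]
 [  0.         456.74416049 185.76080465]
 [  0.           0.           1.        ]] [[-0.02927299 -0.99952684 -0.00944344]
 [-0.98639395  0.03041478 -0.16156086]
 [ 0.16177163  0.00458558 -0.98681757]] [0.02560789 0.66057242 0.93646152]
```

View pics/scene0.png

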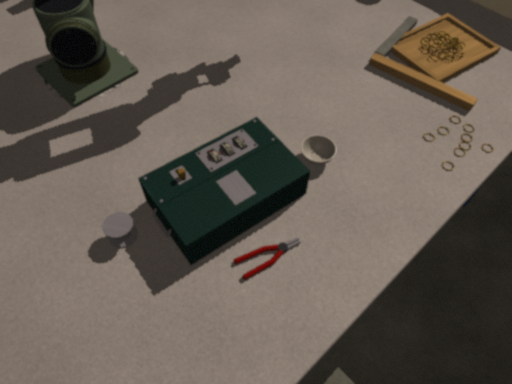

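View pics/top0.png

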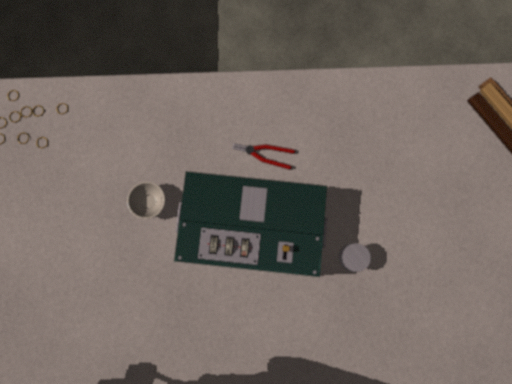

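The top view shows the box at about cols 176–327, rows 172–275. The lock plate is near (230,246), the knob near (290,249), the dish at (147,200), the spool at (356,258) and the pliers near (265,155). Next I'll enlarge it.

```bash
python3 - <<'E'
import cv2,numpy as np
c=np.load("top0.npz")["pixels"][:,:,::-1]
a=cv2.resize(c[165:285,165:335],None,fx=4.7,fy=4.7,interpolation=cv2.INTER_CUBIC)
cv2.imwrite("pics/top0z.png",np.clip(a*1.6,0,255).astype(np.uint8))
a=cv2.resize(c[222:270,190:310],None,fx=6.6,fy=6.6,interpolation=cv2.INTER_CUBIC)
c2=np.load("scene0.npz")["pixels"][:,:,::-1]
b=cv2.resize(c2[125:190,160:265],None,fx=7.5,fy=7.5,interpolation=cv2.INTER_CUBIC)
cv2.imwrite("pics/top0w.png",np.clip(a*1.6,0,255).astype(np.uint8))
cv2.imwrite("pics/scene0w.png",np.clip(b*1.6,0,255).astype(np.uint8))
E
```

```text
(no output)
```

View pics/top0z.png

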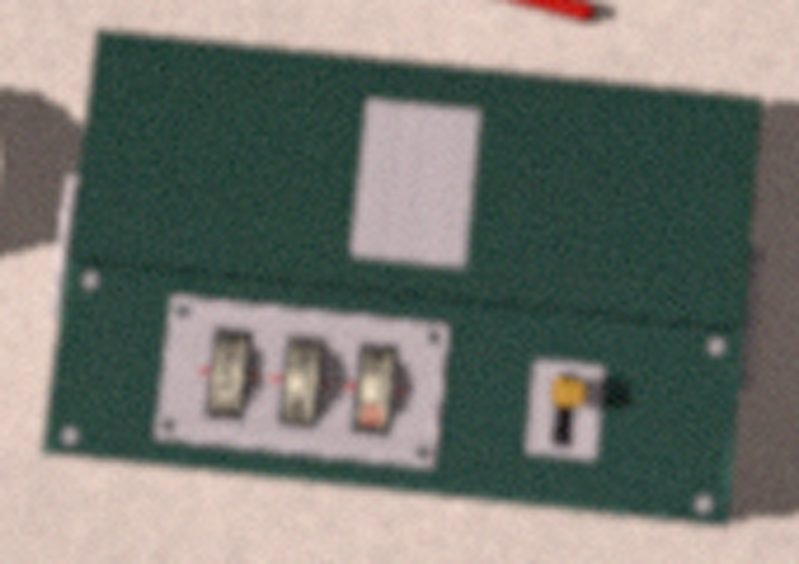

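View pics/top0w.png

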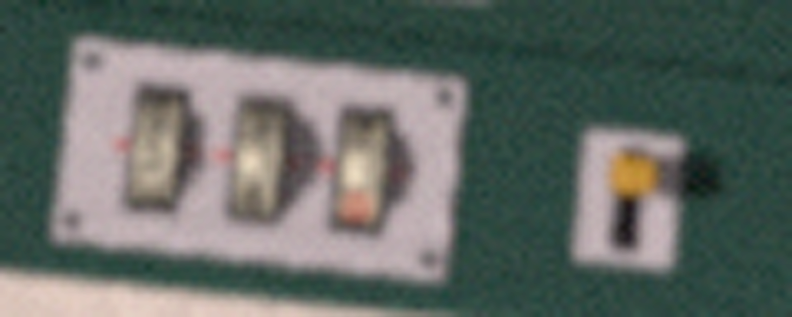

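View pics/scene0w.png

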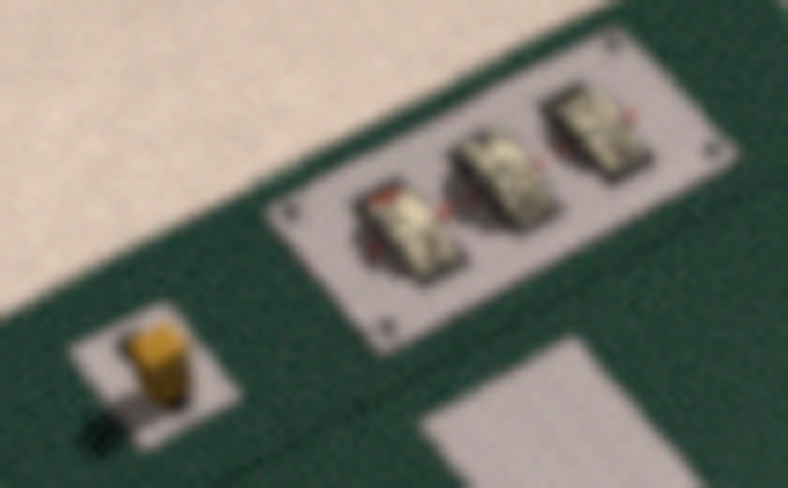

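```bash
cat > h.py <<'E'
import numpy as np,cv2
def ray(c,u,v,z):
    u=np.atleast_1d(u).astype(float);v=np.atleast_1d(v).astype(float)
    d=np.linalg.inv(c["intrinsics"])@np.stack([u,v,np.ones_like(u)])
    o=-c["R"].T@c["t"]; d=c["R"].T@d
    return (o[:,None]+d*(z-o[2])/d[2]).T
def proj(c,X):
    p=c["intrinsics"]@(c["R"]@np.atleast_2d(X).T+c["t"][:,None]); return (p[:2]/p[2]).T
def avg(name,n):
    from station import camera
    L=[camera(name) for _ in range(n)]
    c=dict(L[0]); c["mean"]=np.mean([l["pixels"].astype(float) for l in L],0); c["pixels"]=c["mean"].round().astype(np.uint8)
    c["z_map"]=np.median([l["z_map"] for l in L],0); return c
def rectify(c,box,z,xr,yr,s):
    "view of plane z (box z, mm): rows go -x, cols go -y, s px/mm"
    p,yaw=box
    W=int((yr[1]-yr[0])*s);H=int((xr[1]-xr[0])*s)
    P=[(xr[1],yr[1]),(xr[1],yr[0]),(xr[0],yr[0]),(xr[0],yr[1])]
    src=proj(c,[b2w(box,(x,y,z)) for x,y in P]).astype(np.float32)
    M=cv2.getPerspectiveTransform(src,np.float32([[0,0],[W,0],[W,H],[0,H]]))
    return cv2.warpPerspective(c["pixels"][:,:,::-1],M,(W,H),flags=cv2.INTER_CUBIC)
def b2w(box,q):
    p,yaw=box; q=np.array(q)/1000; C,S=np.cos(yaw),np.sin(yaw)
    return np.array([p[0]+C*q[0]-S*q[1],p[1]+S*q[0]+C*q[1],q[2]])
E
python3 - <<'E'
from h import *
for n in("top","scene"):
    c=avg(n,12); np.savez(f"{n}A.npz",**c)
    im=c["pixels"][:,:,::-1].copy(); hsv=cv2.cvtColor(im,cv2.COLOR_BGR2HSV)
    g=cv2.inRange(hsv,(70,90,15),(95,255,120))
    ct=max(cv2.findContours(g,0,2)[0],key=cv2.contourArea)
    hull=cv2.convexHull(ct)[:,0]
    zs=c["z_map"][g>0]; 
    P=ray(c,hull[:,0],hull[:,1],0.085)
    r=cv2.minAreaRect((P[:,:2]*1000).astype(np.float32)); print(n,"green rect",r, cv2.contourArea(ct))
    m=cv2.inRange(hsv,(0,0,100),(180,70,255))
    roi=np.zeros_like(m); cv2.fillPoly(roi,[cv2.convexHull(ct)],255)
    m&=cv2.erode(roi,np.ones((5,5)))
    for k in sorted(cv2.findContours(m,0,2)[0],key=cv2.contourArea)[::-1][:3]:
        h=cv2.convexHull(k)[:,0]; P=ray(c,h[:,0],h[:,1],0.087)
        print(" plate?",cv2.minAreaRect((P[:,:2]*1000).astype(np.float32)))
    y=cv2.inRange(hsv,(15,140,90),(30,255,255))&roi
    k=max(cv2.findContours(y,0,2)[0],key=cv2.contourArea);u,v=k[:,0].mean(0);print(" knob",u,v,ray(c,u,v,.107))
E
```

```text
top green rect ((578.4050903320312, 0.4649200439453125), (293.6064147949219, 180.88265991210938), 82.19049072265625) 8287.5
 plate? ((532.83642578125, 47.706321716308594), (120.49787139892578, 60.379295349121094), 82.0716781616211)
 plate? ((618.2141723632812, -4.296726226806641), (48.4078369140625, 68.14167785644531), 82.31178283691406)
 plate? ((517.4197998046875, -64.45785522460938), (25.306659698486328, 37.878868103027344), 80.20482635498047)
 knob 285.5 248.0 [[ 0.52365843 -0.06672663  0.107     ]]
scene green rect ((585.863037109375, -6.6911163330078125), (301.56976318359375, 194.76275634765625), 82.26490783691406) 9073.5
 plate? ((533.5142211914062, 46.77063751220703), (118.08033752441406, 58.71482467651367), 81.83082580566406)
 plate? ((619.8903198242188, -5.729555130004883), (46.7609977722168, 67.00154876708984), 82.3514633178711)
 plate? ((508.0281982421875, -75.93426513671875), (6.924647808074951, 16.978099822998047), 78.99562072753906)
 knob 180.8 170.5 [[ 0.52598169 -0.06804329  0.107     ]]
```

```bash
python3 - <<'E'
from h import *
box=(np.array([.579,.0005]),np.radians(-7.9))
for n in("top","scene"):
    c=dict(np.load(n+"A.npz"))
    a=rectify(c,box,94,(-85,-18),(-25,105),6)
    a=cv2.addWeighted(a,2.2,cv2.GaussianBlur(a,(0,0),12),-1.0,0)
    cv2.imwrite(f"pics/{n}rect.png",np.clip(a*1.3,0,255).astype(np.uint8))
E
```

```text
(no output)
```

View pics/toprect.png

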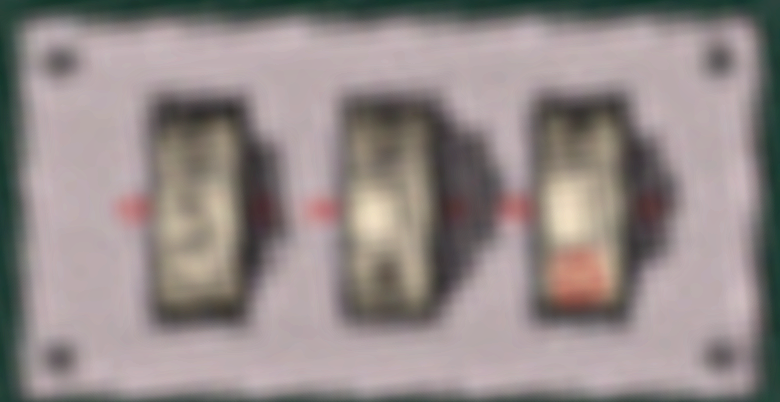

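View pics/scenerect.png

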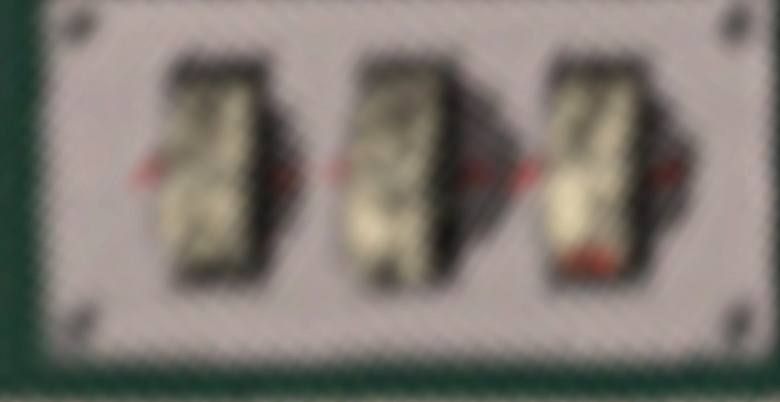

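```bash
python3 - <<'E'
from h import *
box=(np.array([.579,.0005]),np.radians(-7.9))
rows=[]
for n in("top","scene"):
    c=dict(np.load(n+"A.npz")); tiles=[]
    for y in(72,40,8):
        th=np.radians(np.linspace(62,-62,260)); w=np.linspace(7.5,-7.5,110)
        T,Wd=np.meshgrid(th,w,indexing="ij")
        X=np.stack([-52+20*np.sin(T),y+Wd,87+9.5-20+20*np.cos(T)],-1).reshape(-1,3)
        P=proj(c,np.array([b2w(box,q) for q in X])).astype(np.float32).reshape(260,110,2)
        im=cv2.remap(c["mean"].astype(np.float32).mean(2),P[...,0],P[...,1],cv2.INTER_CUBIC)
        im=im-cv2.GaussianBlur(im,(0,0),45)
        im=np.clip(128+im*3.2,0,255).astype(np.uint8)
        im=cv2.copyMakeBorder(cv2.resize(im,None,fx=1.1,fy=2.1),4,4,4,4,0,value=255); tiles.append(im)
    rows.append(np.hstack(tiles))
cv2.imwrite("pics/unroll.png",np.hstack(rows))
print(np.hstack(rows).shape)
E
```

```text
(554, 774)
```

View pics/unroll.png

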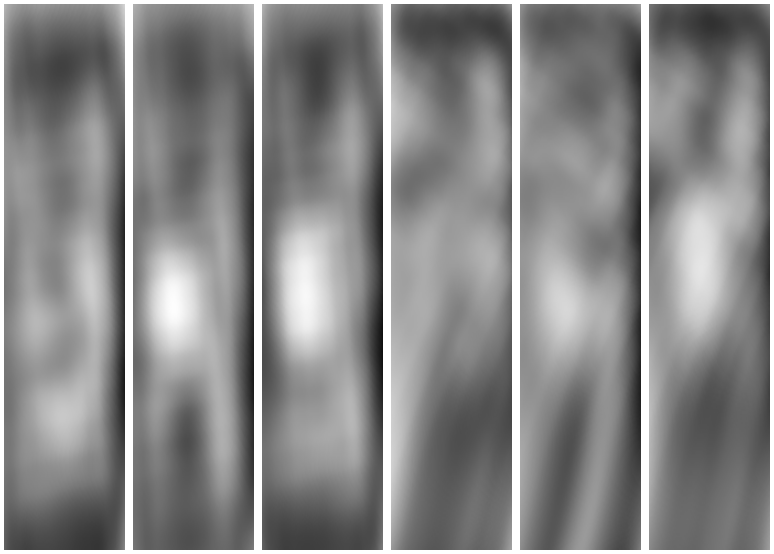

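The two views agree on the plate centre, about (533.0, 47.3) mm with a yaw of −7.9°, and the measured knob fits to 2 mm. The right wheel has its red 0 one digit in front of the top, so it stands on 1. The left wheel looks like a 5: open at upper right and lower left. That means rolling the left wheel 12.6 mm away from the robot and the right one 12.6 mm towards it.

```bash
cat >> h.py <<'E'
box=(np.array([.579,.0005]),np.radians(-7.9))
from scipy.spatial.transform import Rotation as Ro
def info(tgt=None):
    from station import state
    s=state(); R=Ro.from_quat(s["ee_rot"]).as_matrix()
    by=np.array([-np.sin(box[1]),np.cos(box[1]),0])
    a=R[:,1]; d=(np.arctan2(by[1],by[0])-np.arctan2(a[1],a[0])+np.pi/2)%np.pi-np.pi/2
    print("t",s["t"],"pos",np.round(s["eef_pos"]*1e3,2),"F",np.round(s["ft_force"],2),"gap",round(s["finger_gap"],4),"toolx",R[:,0].round(4),"yaw to go",round(d,4))
    if tgt is not None: print("to go mm",np.round((b2w(box,tgt)-s["eef_pos"])*1e3,2))
E
python3 -c "
from h import *
info((-58.3,72,130))
for n,q in dict(left=(-52,72,87),right=(-52,8,87),knob=(-45,-75,107)).items(): print(n,b2w(box,q))
print('bx',np.cos(box[1]),np.sin(box[1]))
"
```

```text
t 1.3 pos [219.03 531.66 213.95] F [-0.51 -0.26  0.57] gap 0.0912 toolx [-0.  0. -1.] yaw to go 0.2529
to go mm [ 312.12 -451.83  -83.95]
left [0.53738952 0.0789638  0.087     ]
right [0.52859306 0.01557119 0.087     ]
knob [ 0.52411873 -0.06760321  0.107     ]
bx 0.9905094632383088 -0.13744454603714665
```

Call:
{"fn": "servo_tool", "kwargs": {
  "plan": [
    [1,0.0223,-0.0323,0,0,0,0.018],
    [1,0.0223,-0.0323,0,0,0,0.018],
    [1,0.0223,-0.0323,0,0,0,0.018],
    [1,0.0223,-0.0323,0,0,0,0.018],
    [1,0.0223,-0.0323,0,0,0,0.018],
    [1,0.0223,-0.0323,0,0,0,0.018],
    [1,0.0223,-0.0323,0,0,0,0.018],
    [1,0.0223,-0.0323,0,0,0,0.018],
    [1,0.0223,-0.0323,0,0,0,0.018],
    [1,0.0223,-0.0323,0,0,0,0.018],
    [1,0.0223,-0.0323,0,0,0,0.018],
    [1,0.0223,-0.0323,0,0,0,0.018],
    [1,0.0223,-0.0323,0,0,0,0.018],
    [1,0.0223,-0.0323,0,0,0,0.018],
    [1,0,0,-0.02,0,0,0],
    [1,0,0,-0.02,0,0,0],
    [1,0,0,-0.02,0,0,0],
    [1,0,0,-0.014,0,0,0],
    [1,0,0,0,0,0,0],
    [1,0,0,0,0,0,0]
  ],
  "force": 20
}}

```text
t: 3.8
eef_pos: [0.5318, 0.0796, 0.1407]
ee_rot: [0.049, 0.705, -0.049, 0.706]
ft_force: [0.1, -0.9, 0.2]
finger_gap: 0.0003
```

```bash
python3 - <<'E'
from h import *
info((-58.3,72,104))
c=avg("top",1); cv2.imwrite("pics/top1.png",cv2.resize(np.clip(c["pixels"][130:300,150:350,::-1]*1.5,0,255).astype(np.uint8),None,fx=3.5,fy=3.5))
c=avg("scene",1); cv2.imwrite("pics/scene1.png",cv2.resize(np.clip(c["pixels"][70:230,120:340,::-1]*1.5,0,255).astype(np.uint8),None,fx=3.5,fy=3.5))
E
```

```text
t 3.8 pos [531.79  79.58 140.67] F [ 0.11 -0.89  0.16] gap 0.0003 toolx [ 1.4e-03  2.0e-04 -1.0e+00] yaw to go 0.0008
to go mm [ -0.64   0.25 -36.67]
```

View pics/scene1.png

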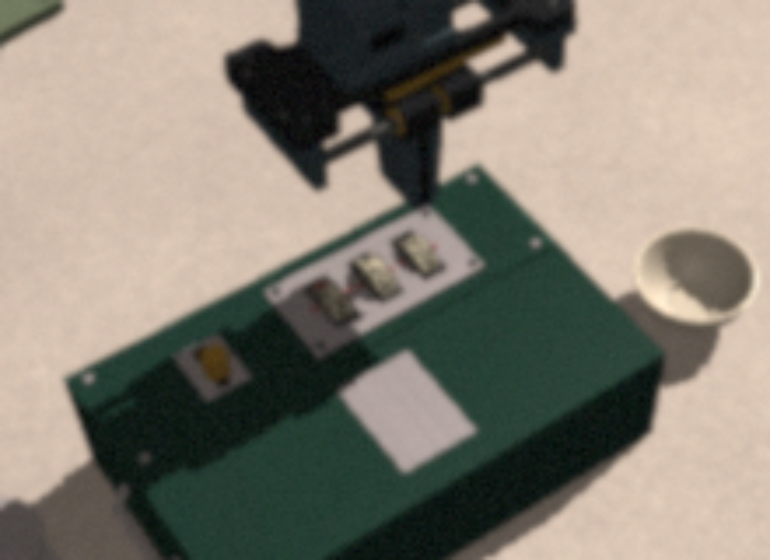

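View pics/top1.png

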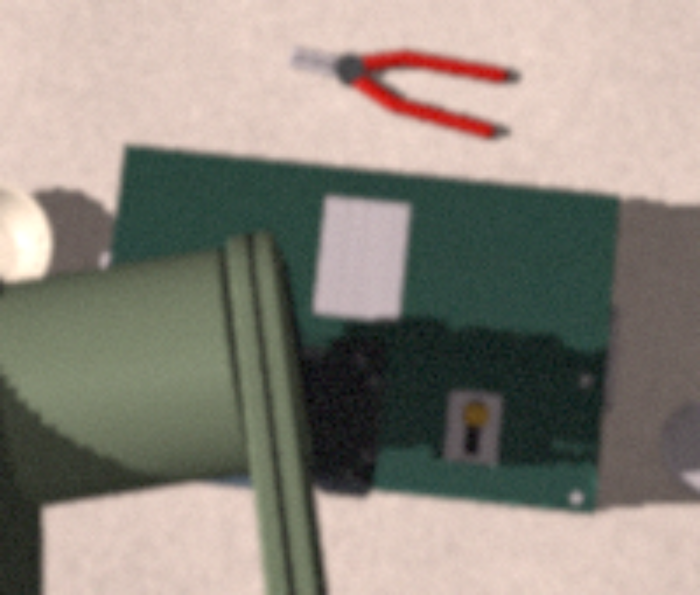

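Call:
{"fn": "servo_tool", "kwargs": {
  "plan": [
    [1,-0.0005,0.0003,-0.007,0,0,0],
    [1,0,0,-0.007,0,0,0],
    [1,0,0,-0.007,0,0,0],
    [1,0,0,-0.007,0,0,0],
    [1,0,0,-0.005,0,0,0],
    [1,0,0,-0.003,0,0,0],
    [1,0,0,0,0,0,0],
    [1,0,0,0,0,0,0],
    [1,0,0,0,0,0,0]
  ]
}}

```text
t: 5.03
eef_pos: [0.5309, 0.0798, 0.1042]
ee_rot: [0.049, 0.705, -0.049, 0.706]
ft_force: [0.2, 0.8, 0.9]
finger_gap: 0.0001
```

```bash
python3 -c "
from h import *
info((-58.3,72,98.5))"
```

```text
t 5.025 pos [530.88  79.77 104.21] F [0.17 0.81 0.94] gap 0.0001 toolx [ 5.e-04  1.e-04 -1.e+00] yaw to go 0.0009
to go mm [ 0.27  0.06 -5.71]
```

Call:
{"fn": "servo_tool", "kwargs": {
  "plan": [
    [1,0,0,-0.001,0,0,0],
    [1,0,0,-0.001,0,0,0],
    [1,0,0,-0.0005,0,0,0],
    [1,0,0,0,0,0,0],
    [1,0,0,0,0,0,0]
  ]
}}

```text
t: 5.65
eef_pos: [0.5308, 0.0798, 0.1015]
ee_rot: [0.049, 0.705, -0.049, 0.705]
ft_force: [-0.4, 0.9, -0.4]
finger_gap: 0.0003
```

Call:
{"fn": "servo_tool", "kwargs": {
  "plan": [
    [1,0,0,-0.0005,0,0,0],
    [1,0,0,-0.0005,0,0,0],
    [1,0,0,0,0,0,0],
    [1,0,0,0,0,0,0]
  ]
}}

```text
t: 6.15
eef_pos: [0.5308, 0.0798, 0.1005]
ee_rot: [0.049, 0.705, -0.049, 0.705]
ft_force: [-0.2, 0.4, 0.7]
finger_gap: 0.0005
```

Call:
{"fn": "servo_tool", "kwargs": {
  "plan": [
    [1,0,0,-0.0005,0,0,0],
    [1,0,0,-0.0005,0,0,0],
    [1,0,0,0,0,0,0],
    [1,0,0,0,0,0,0]
  ]
}}

```text
t: 6.65
eef_pos: [0.5307, 0.0798, 0.0995]
ee_rot: [0.049, 0.705, -0.049, 0.705]
ft_force: [0.4, -0.8, 0.1]
finger_gap: 0.0004
```

Call:
{"fn": "servo_tool", "kwargs": {
  "plan": [
    [1,0,0,-0.0005,0,0,0],
    [1,0,0,-0.0005,0,0,0],
    [1,0,0,0,0,0,0],
    [1,0,0,0,0,0,0]
  ]
}}

```text
t: 7.15
eef_pos: [0.5307, 0.0798, 0.0985]
ee_rot: [0.049, 0.705, -0.049, 0.705]
ft_force: [-0.6, -0.4, -0.3]
finger_gap: 0.0003
```

Call:
{"fn": "servo_tool", "kwargs": {
  "plan": [
    [1,0,0,-0.0004,0,0,0],
    [1,0,0,-0.0004,0,0,0],
    [1,0,0,0,0,0,0],
    [1,0,0,0,0,0,0]
  ]
}}

```text
t: 7.65
eef_pos: [0.5307, 0.0798, 0.0977]
ee_rot: [0.049, 0.705, -0.049, 0.705]
ft_force: [-0.8, 0.1, -0.2]
finger_gap: 0.0004
```

Call:
{"fn": "servo_tool", "kwargs": {
  "plan": [
    [1,0,0,-0.0004,0,0,0],
    [1,0,0,-0.0004,0,0,0],
    [1,0,0,0,0,0,0],
    [1,0,0,0,0,0,0]
  ]
}}

```text
t: 8.15
eef_pos: [0.5307, 0.0798, 0.0969]
ee_rot: [0.049, 0.705, -0.049, 0.705]
ft_force: [0.3, 1.1, 0.5]
finger_gap: 0.0004
```

Call:
{"fn": "servo_tool", "kwargs": {
  "plan": [
    [1,0,0,-0.0004,0,0,0],
    [1,0,0,-0.0004,0,0,0],
    [1,0,0,0,0,0,0],
    [1,0,0,0,0,0,0]
  ]
}}

```text
t: 8.65
eef_pos: [0.5308, 0.0798, 0.0961]
ee_rot: [0.049, 0.705, -0.049, 0.705]
ft_force: [0.3, 0.5, -0.0]
finger_gap: 0.0005
```

Call:
{"fn": "servo_tool", "kwargs": {
  "plan": [
    [1,0,0,-0.0004,0,0,0],
    [1,0,0,-0.0004,0,0,0],
    [1,0,0,0,0,0,0],
    [1,0,0,0,0,0,0]
  ]
}}

```text
t: 9.15
eef_pos: [0.5308, 0.0798, 0.0953]
ee_rot: [0.049, 0.705, -0.049, 0.705]
ft_force: [0.1, 0.3, 0.4]
finger_gap: 0.0003
```

Call:
{"fn": "servo_tool", "kwargs": {
  "plan": [
    [1,0,0,-0.0004,0,0,0],
    [1,0,0,-0.0004,0,0,0],
    [1,0,0,0,0,0,0],
    [1,0,0,0,0,0,0]
  ]
}}

```text
t: 9.65
eef_pos: [0.5311, 0.0798, 0.0948]
ee_rot: [0.049, 0.705, -0.049, 0.706]
ft_force: [1.6, -0.0, 2.3]
finger_gap: 0.0005
```

Call:
{"fn": "servo_tool", "kwargs": {
  "plan": [
    [1,0,0,-0.0003,0,0,0],
    [1,0,0,-0.0002,0,0,0],
    [1,0,0,0,0,0,0],
    [1,0,0,0,0,0,0]
  ]
}}

```text
t: 10.15
eef_pos: [0.5311, 0.0797, 0.0945]
ee_rot: [0.049, 0.705, -0.049, 0.706]
ft_force: [-0.6, -1.0, 5.3]
finger_gap: 0.0005
```

```bash
python3 -c "
from h import *
info((-58.3,72,95))"
```

```text
t 10.15 pos [531.14  79.75  94.5 ] F [-0.56 -0.96  5.28] gap 0.0005 toolx [ 1.2e-03  1.0e-04 -1.0e+00] yaw to go 0.0009
to go mm [0.01 0.08 0.5 ]
```

Call:
{"fn": "servo_tool", "kwargs": {
  "plan": [
    [1,0,0,-0.0003,0,0,0],
    [1,0,0,-0.0003,0,0,0],
    [1,0,0,0,0,0,0],
    [1,0,0,0,0,0,0]
  ]
}}

```text
t: 10.65
eef_pos: [0.5315, 0.0797, 0.0943]
ee_rot: [0.049, 0.705, -0.049, 0.706]
ft_force: [-0.2, -0.9, 7.4]
finger_gap: 0.0002
```

Call:
{"fn": "servo_tool", "kwargs": {
  "plan": [
    [1,0,0,-0.0003,0,0,0],
    [1,0,0,0,0,0,0],
    [1,0.001,-0.00014,0,0,0,0],
    [1,0.001,-0.00014,0,0,0,0],
    [1,0.001,-0.00014,0,0,0,0],
    [1,0.001,-0.00014,0,0,0,0],
    [1,0,0,0,0,0,0]
  ]
}}

```text
t: 11.52
eef_pos: [0.5343, 0.0793, 0.0941]
ee_rot: [0.049, 0.706, -0.049, 0.705]
ft_force: [-2.3, -0.6, 10.0]
finger_gap: 0.0003
```

Call:
{"fn": "servo_tool", "kwargs": {
  "plan": [
    [1,0.001,-0.00014,0,0,0,0],
    [1,0.001,-0.00014,0,0,0,0],
    [1,0.001,-0.00014,0,0,0,0],
    [1,0.001,-0.00014,0,0,0,0],
    [1,0,0,0,0,0,0]
  ]
}}

```text
t: 12.15
eef_pos: [0.5395, 0.0786, 0.0942]
ee_rot: [0.049, 0.705, -0.049, 0.706]
ft_force: [-0.8, -1.1, 8.2]
finger_gap: 0.0004
```

Call:
{"fn": "servo_tool", "kwargs": {
  "plan": [
    [1,0.001,-0.00014,0,0,0,0],
    [1,0.001,-0.00014,0,0,0,0],
    [1,0.001,-0.00014,0,0,0,0],
    [1,0.001,-0.00014,0,0,0,0],
    [1,0,0,0,0,0,0],
    [1,0,0,0,0,0,0]
  ]
}}

```text
t: 12.9
eef_pos: [0.5438, 0.078, 0.0942]
ee_rot: [0.049, 0.704, -0.049, 0.706]
ft_force: [-0.1, -0.5, 8.9]
finger_gap: 0.0006
```

Call:
{"fn": "servo_tool", "kwargs": {
  "plan": [
    [1,0,0,0.004,0,0,0],
    [1,0,0,0.008,0,0,0],
    [1,0,0,0.01,0,0,0],
    [1,-0.0015,-0.0105,0,0,0,0],
    [1,-0.0015,-0.0105,0,0,0,0],
    [1,-0.0015,-0.0105,0,0,0,0],
    [1,-0.0015,-0.0105,0,0,0,0],
    [1,-0.0015,-0.0105,0,0,0,0],
    [1,-0.0015,-0.0108,0,0,0,0],
    [1,0,0,-0.006,0,0,0],
    [1,0,0,-0.005,0,0,0],
    [1,0,0,-0.003,0,0,0],
    [1,0,0,0,0,0,0],
    [1,0,0,0,0,0,0]
  ]
}}

```text
t: 14.65
eef_pos: [0.5339, 0.015, 0.1011]
ee_rot: [0.049, 0.705, -0.049, 0.705]
ft_force: [-0.4, 0.2, 0.5]
finger_gap: 0.0002
```

```bash
python3 - <<'E'
from h import *
info((-45.7,8,98.5))
c=avg("scene",4); cv2.imwrite("pics/scene2.png",cv2.resize(np.clip(c["pixels"][110:200,150:270,::-1]*1.6,0,255).astype(np.uint8),None,fx=6.5,fy=6.5,interpolation=cv2.INTER_CUBIC))
E
```

```text
t 14.65 pos [533.85  14.97 101.11] F [-0.44  0.23  0.53] gap 0.0002 toolx [ 2.e-04  1.e-04 -1.e+00] yaw to go 0.0006
to go mm [ 0.98 -0.27 -2.61]
```

View pics/scene2.png

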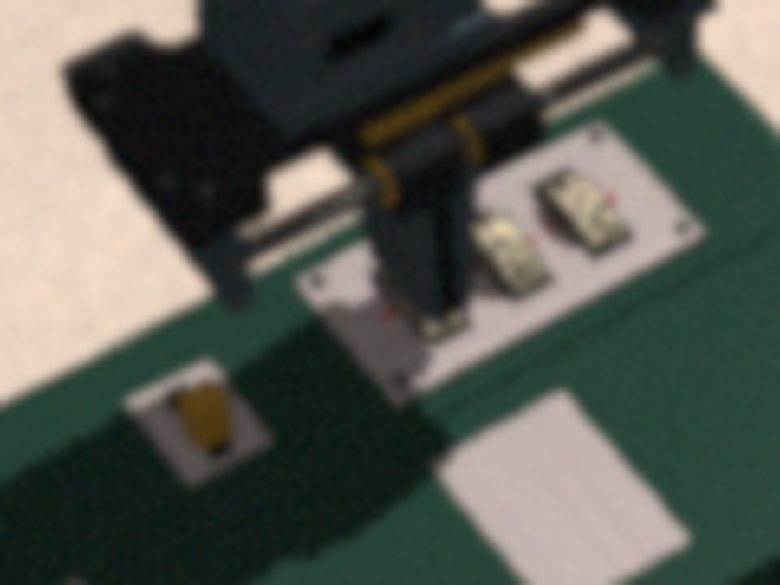

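The fingertip hovers over the right wheel at about (430,310) in the zoom. The middle wheel at (510,255) is clear of it. Now I'll feel downwards.

Call:
{"fn": "servo_tool", "kwargs": {
  "plan": [
    [1,0.0008,-0.0002,-0.0005,0,0,0],
    [1,0,0,-0.0005,0,0,0],
    [1,0,0,0,0,0,0],
    [1,0,0,0,0,0,0]
  ]
}}

```text
t: 15.35
eef_pos: [0.5345, 0.0146, 0.1]
ee_rot: [0.049, 0.705, -0.049, 0.705]
ft_force: [-0.3, 0.5, -0.6]
finger_gap: 0.0003
```

Call:
{"fn": "servo_tool", "kwargs": {
  "plan": [
    [1,0,0,-0.0004,0,0,0],
    [1,0,0,-0.0004,0,0,0],
    [1,0,0,0,0,0,0],
    [1,0,0,0,0,0,0]
  ]
}}

```text
t: 15.85
eef_pos: [0.5345, 0.0146, 0.0993]
ee_rot: [0.049, 0.705, -0.049, 0.705]
ft_force: [-0.4, -0.6, -0.7]
finger_gap: 0.0003
```

Call:
{"fn": "servo_tool", "kwargs": {
  "plan": [
    [1,0,0,-0.0004,0,0,0],
    [1,0,0,-0.0004,0,0,0],
    [1,0,0,0,0,0,0],
    [1,0,0,0,0,0,0]
  ]
}}

```text
t: 16.35
eef_pos: [0.5345, 0.0146, 0.0985]
ee_rot: [0.049, 0.705, -0.049, 0.705]
ft_force: [-0.2, 1.2, -0.8]
finger_gap: 0.0005
```

Call:
{"fn": "servo_tool", "kwargs": {
  "plan": [
    [1,0,0,-0.0004,0,0,0],
    [1,0,0,-0.0004,0,0,0],
    [1,0,0,0,0,0,0],
    [1,0,0,0,0,0,0]
  ]
}}

```text
t: 16.85
eef_pos: [0.5345, 0.0146, 0.0977]
ee_rot: [0.049, 0.705, -0.049, 0.705]
ft_force: [0.1, -0.0, 1.1]
finger_gap: 0.0006
```

Call:
{"fn": "servo_tool", "kwargs": {
  "plan": [
    [1,0,0,-0.0003,0,0,0],
    [1,0,0,-0.0003,0,0,0],
    [1,0,0,0,0,0,0],
    [1,0,0,0,0,0,0]
  ]
}}

```text
t: 17.35
eef_pos: [0.5346, 0.0146, 0.0971]
ee_rot: [0.049, 0.705, -0.049, 0.705]
ft_force: [0.6, -0.8, 0.4]
finger_gap: 0.0003
```

Call:
{"fn": "servo_tool", "kwargs": {
  "plan": [
    [1,0,0,-0.0004,0,0,0],
    [1,0,0,-0.0004,0,0,0],
    [1,0,0,0,0,0,0],
    [1,0,0,0,0,0,0]
  ]
}}

```text
t: 17.85
eef_pos: [0.5346, 0.0146, 0.0963]
ee_rot: [0.049, 0.705, -0.049, 0.705]
ft_force: [0.1, -0.1, -0.0]
finger_gap: 0.0006
```

Call:
{"fn": "servo_tool", "kwargs": {
  "plan": [
    [1,0,0,-0.0004,0,0,0],
    [1,0,0,-0.0004,0,0,0],
    [1,0,0,0,0,0,0],
    [1,0,0,0,0,0,0]
  ]
}}

```text
t: 18.35
eef_pos: [0.5346, 0.0146, 0.0956]
ee_rot: [0.049, 0.705, -0.049, 0.705]
ft_force: [-0.0, 0.5, 1.5]
finger_gap: 0.0005
```

Call:
{"fn": "servo_tool", "kwargs": {
  "plan": [
    [1,0,0,-0.0003,0,0,0],
    [1,0,0,-0.0003,0,0,0],
    [1,0,0,0,0,0,0],
    [1,0,0,0,0,0,0]
  ]
}}

```text
t: 18.85
eef_pos: [0.5347, 0.0146, 0.0952]
ee_rot: [0.049, 0.705, -0.049, 0.706]
ft_force: [-1.2, -0.1, 5.5]
finger_gap: 0.0007
```

Call:
{"fn": "servo_tool", "kwargs": {
  "plan": [
    [1,0,0,-0.0003,0,0,0],
    [1,0,0,-0.0002,0,0,0],
    [1,0,0,0,0,0,0],
    [1,0,0,0,0,0,0]
  ]
}}

```text
t: 19.35
eef_pos: [0.5348, 0.0146, 0.095]
ee_rot: [0.049, 0.705, -0.049, 0.706]
ft_force: [-0.9, -0.0, 6.7]
finger_gap: 0.0003
```

Call:
{"fn": "servo_tool", "kwargs": {
  "plan": [
    [1,0,0,-0.0002,0,0,0],
    [1,0,0,-0.0002,0,0,0],
    [1,0,0,0,0,0,0],
    [1,-0.001,0.00014,0,0,0,0],
    [1,-0.001,0.00014,0,0,0,0],
    [1,-0.001,0.00014,0,0,0,0],
    [1,-0.001,0.00014,0,0,0,0],
    [1,0,0,0,0,0,0]
  ]
}}

```text
t: 20.35
eef_pos: [0.5336, 0.0148, 0.0952]
ee_rot: [0.049, 0.703, -0.049, 0.708]
ft_force: [3.4, -2.0, 5.8]
finger_gap: 0.0007
```

Call:
{"fn": "servo_tool", "kwargs": {
  "plan": [
    [1,0,0,-0.0003,0,0,0],
    [1,-0.0005,7e-05,-0.0001,0,0,0],
    [1,-0.0005,7e-05,0,0,0,0],
    [1,0,0,0,0,0,0]
  ]
}}

```text
t: 20.85
eef_pos: [0.5326, 0.0149, 0.095]
ee_rot: [0.049, 0.703, -0.049, 0.708]
ft_force: [2.2, -1.4, 7.5]
finger_gap: 0.0005
```

```bash
python3 - <<'E'
from h import *
info((-58.3,8,95.5))
E
```

```text
t 20.85 pos [532.63  14.91  95.02] F [ 2.24 -1.42  7.48] gap 0.0005 toolx [ 7.3e-03 -6.0e-04 -1.0e+00] yaw to go 0.0007
to go mm [-10.28   1.52   0.48]
```

Call:
{"fn": "servo_tool", "kwargs": {
  "plan": [
    [1,-0.001,0.00014,-0.0001,0,0,0],
    [1,-0.001,0.00014,-0.0001,0,0,0],
    [1,-0.001,0.00014,0,0,0,0],
    [1,0,0,0,0,0,0]
  ]
}}

```text
t: 21.35
eef_pos: [0.5285, 0.0155, 0.0948]
ee_rot: [0.049, 0.704, -0.049, 0.707]
ft_force: [1.4, -0.5, 8.7]
finger_gap: 0.0004
```

Call:
{"fn": "servo_tool", "kwargs": {
  "plan": [
    [1,-0.001,0.00014,0,0,0,0],
    [1,-0.001,0.00014,0,0,0,0],
    [1,-0.001,0.00014,0,0,0,0],
    [1,-0.001,0.00014,0,0,0,0],
    [1,0,0,0,0,0,0]
  ]
}}

```text
t: 21.98
eef_pos: [0.5241, 0.0161, 0.0947]
ee_rot: [0.049, 0.704, -0.049, 0.707]
ft_force: [-0.7, -0.1, 10.0]
finger_gap: 0.0003
```

Call:
{"fn": "servo_tool", "kwargs": {
  "plan": [
    [1,-0.0008,0.0001,0,0,0,0],
    [1,-0.0008,0.0001,0,0,0,0],
    [1,0,0,0,0,0,0],
    [1,0,0,0.004,0,0,0],
    [1,0,0,0.01,0,0,0],
    [1,0,0,0.016,0,0,0],
    [1,0,-0.014,0.01,0,0,0],
    [0,0,-0.014,0,0,0,0],
    [0,0,-0.014,0,0,0,0],
    [0,0,-0.014,0,0,0,0],
    [0,0,-0.014,0,0,0,0],
    [0,0,-0.014,0,0,0,0],
    [0,0,0,0,0,0,0],
    [0,0,0,0,0,0,0]
  ]
}}

```text
t: 23.72
eef_pos: [0.5209, -0.0674, 0.1333]
ee_rot: [0.049, 0.705, -0.049, 0.705]
ft_force: [0.2, 0.1, -0.6]
finger_gap: 0.0457
```

```bash
cat > look.py <<'E'
from h import *
import sys
k=sys.argv[1]
for n in("top","scene"):
    c=avg(n,10); np.savez(f"{n}{k}.npz",**c)
    a=rectify(c,box,94,(-85,-18),(-105,105),3.7)
    a=cv2.addWeighted(a,1.8,cv2.GaussianBlur(a,(0,0),8),-.6,0)
    cv2.imwrite(f"pics/{n}{k}.png",np.clip(a*1.3,0,255).astype(np.uint8))
info((-45,-75,107))
E
python3 look.py B
```

```text
t 24.725 pos [520.95 -67.59 133.38] F [-0.28 -0.71  0.75] gap 0.0458 toolx [ 0.e+00  1.e-04 -1.e+00] yaw to go 0.001
to go mm [ 3.170e+00 -1.000e-02 -2.638e+01]
```

View pics/topB.png

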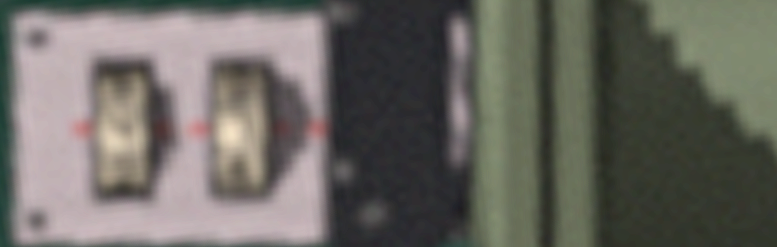

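View pics/sceneB.png

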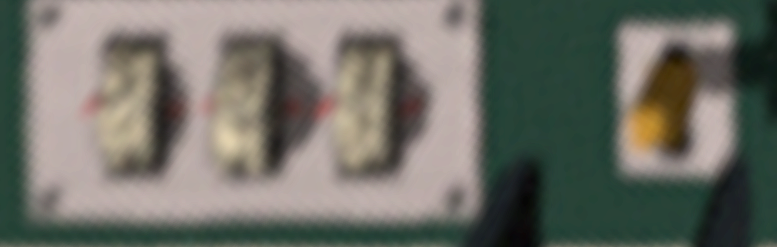

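```bash
cat > unroll.py <<'E'
from h import *
import sys
tiles=[]
for n,y in[a.split(":") for a in sys.argv[2:]]:
    c=dict(np.load(n+".npz")); y=float(y)
    h={72.:8.0,40.:10,8.:8.6}[y]
    th=np.radians(np.linspace(56,-56,240)); w=np.linspace(9,-9,110)
    T,Wd=np.meshgrid(th,w,indexing="ij")
    X=np.stack([-52+20*np.sin(T),y+Wd,87+h-20+20*np.cos(T)],-1).reshape(-1,3)
    P=proj(c,np.array([b2w(box,q) for q in X])).astype(np.float32).reshape(240,110,2)
    im=cv2.remap(c["mean"].astype(np.float32).mean(2),P[...,0],P[...,1],cv2.INTER_CUBIC)
    im=im-np.median(im[:,30:80],1,keepdims=True)*0.5-60; im=128+(im-im[40:200,30:80].mean())*3
    im=np.clip(im,0,255).astype(np.uint8)
    im=cv2.resize(im,None,fx=1.2,fy=2.3)
    for a in(36,0,-36): cv2.line(im,(0,int((56-a)/112*552)),(10,int((56-a)/112*552)),0,2)
    tiles.append(cv2.copyMakeBorder(im,4,4,4,4,0,value=255))
cv2.imwrite(sys.argv[1],np.hstack(tiles))
E
python3 unroll.py pics/unB.png topA:72 topB:72 topA:40 topB:40 topA:8
```

```text
(no output)
```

View pics/unB.png

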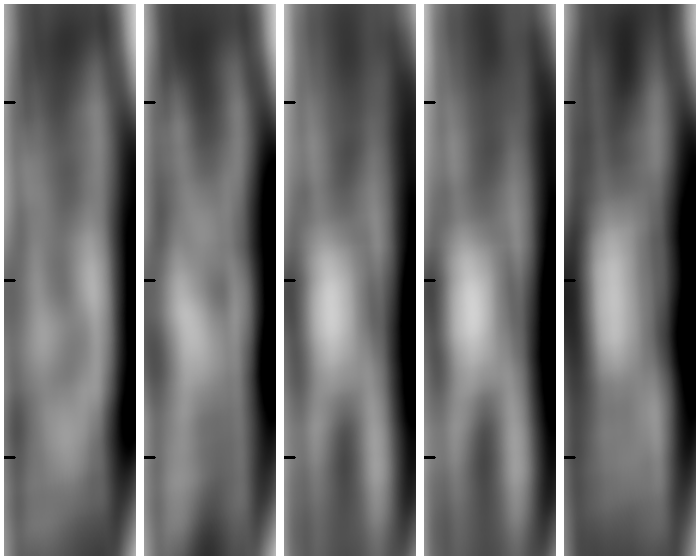

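Middle is unchanged. On the left wheel the 5's bright upper-right gap is gone and an open lower left remains, which fits a 4. The red 0 has left the front of the right wheel. Next I'll pinch the knob softly, since the bolt itself is the gentle check.

Call:
{"fn": "servo_tool", "kwargs": {
  "plan": [
    [0,0.0016,0,-0.004,0,0,0],
    [0,0.0016,0,-0.004,0,0,0],
    [0,0,0,-0.004,0,0,0],
    [0,0,0,-0.004,0,0,0],
    [0,0,0,-0.004,0,0,0],
    [0,0,0,-0.004,0,0,0],
    [0,0,0,-0.004,0,0,0],
    [0,0,0,-0.004,0,0,0],
    [0,0,0,-0.003,0,0,0],
    [0,0,0,-0.002,0,0,0],
    [0,0,0,0,0,0,0],
    [0,0,0,0,0,0,0]
  ]
}}

```text
t: 26.22
eef_pos: [0.5242, -0.0676, 0.0965]
ee_rot: [0.049, 0.705, -0.049, 0.705]
ft_force: [-0.1, 0.1, -0.7]
finger_gap: 0.0457
```

```bash
python3 - <<'E'
from h import *
info((-45,-75,94))
c=avg("scene",2); cv2.imwrite("pics/scene3.png",cv2.resize(np.clip(c["pixels"][110:200,150:270,::-1]*1.6,0,255).astype(np.uint8),None,fx=6.5,fy=6.5,interpolation=cv2.INTER_CUBIC))
E
```

```text
t 26.225 pos [524.24 -67.55  96.48] F [-0.15  0.06 -0.68] gap 0.0457 toolx [ 3.e-04  1.e-04 -1.e+00] yaw to go 0.0009
to go mm [-0.12 -0.05 -2.48]
```

View pics/scene3.png

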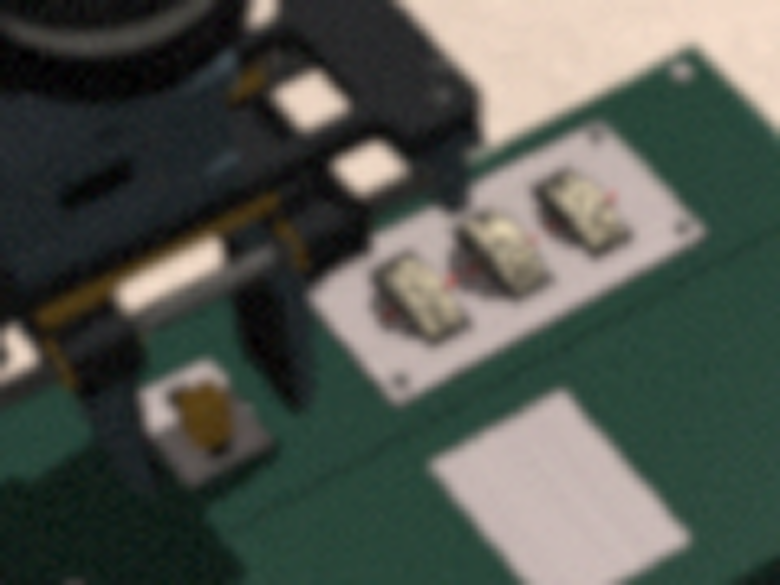

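The knob, at about (205,415) in the zoom, stands between the two fingers. I'll close softly.

Call:
{"fn": "servo_tool", "kwargs": {
  "plan": [
    [0,0,0,-0.001,0,0,0],
    [1,0,0,-0.0015,0,0,0],
    [1,0,0,0,0,0,0],
    [1,0,0,0,0,0,0],
    [1,0,0,0,0,0,0],
    [1,0,0,0,0,0,0],
    [1,0,0,0,0,0,0]
  ],
  "force": 10
}}

```text
t: 27.2
eef_pos: [0.5243, -0.0665, 0.0939]
ee_rot: [0.05, 0.705, -0.049, 0.705]
ft_force: [1.6, 5.8, -1.0]
finger_gap: 0.0139
```

Call:
{"fn": "servo_tool", "kwargs": {
  "plan": [
    [1,0,0.0006,0,0,0,0],
    [1,0,0.0006,0,0,0,0],
    [1,0,0,0,0,0,0],
    [1,-0.0005,7e-05,0,0,0,0],
    [1,-0.0005,7e-05,0,0,0,0],
    [1,-0.0005,7e-05,0,0,0,0],
    [1,-0.0005,7e-05,0,0,0,0],
    [1,0,0,0,0,0,0]
  ]
}}

```text
t: 28.2
eef_pos: [0.5221, -0.0661, 0.0939]
ee_rot: [0.049, 0.705, -0.049, 0.705]
ft_force: [2.5, 2.6, -1.6]
finger_gap: 0.0133
```

Call:
{"fn": "servo_tool", "kwargs": {
  "plan": [
    [1,-0.0005,7e-05,0,0,0,0],
    [1,-0.0005,7e-05,0,0,0,0],
    [1,-0.0005,7e-05,0,0,0,0],
    [1,-0.0005,7e-05,0,0,0,0],
    [1,0,0,0,0,0,0]
  ]
}}

```text
t: 28.82
eef_pos: [0.52, -0.0658, 0.0939]
ee_rot: [0.049, 0.705, -0.049, 0.705]
ft_force: [2.8, 1.4, -2.8]
finger_gap: 0.0137
```

The knob has come 4.3 mm at about 3 N, past the 1.5 mm stop, so the numbers are right. I'll keep drawing it.

Call:
{"fn": "servo_tool", "kwargs": {
  "plan": [
    [1,-0.001,0.00014,0,0,0,0],
    [1,-0.001,0.00014,0,0,0,0],
    [1,-0.001,0.00014,0,0,0,0],
    [1,-0.001,0.00014,0,0,0,0],
    [1,-0.001,0.00014,0,0,0,0],
    [1,-0.001,0.00014,0,0,0,0],
    [1,0,0,0,0,0,0]
  ]
}}

```text
t: 29.7
eef_pos: [0.5139, -0.065, 0.0939]
ee_rot: [0.049, 0.706, -0.049, 0.705]
ft_force: [1.5, 0.5, -1.5]
finger_gap: 0.0137
```

```bash
python3 - <<'E'
from h import *
info((-59,-75,94))
c=avg("scene",2); cv2.imwrite("pics/scene4.png",cv2.resize(np.clip(c["pixels"][110:230,140:320,::-1]*1.6,0,255).astype(np.uint8),None,fx=4.4,fy=4.4,interpolation=cv2.INTER_CUBIC))
E
```

```text
t 29.7 pos [513.88 -64.96  93.87] F [ 1.52  0.54 -1.46] gap 0.0137 toolx [-5.e-04  0.e+00 -1.e+00] yaw to go 0.0009
to go mm [-3.63 -0.72  0.13]
```

View pics/scene4.png

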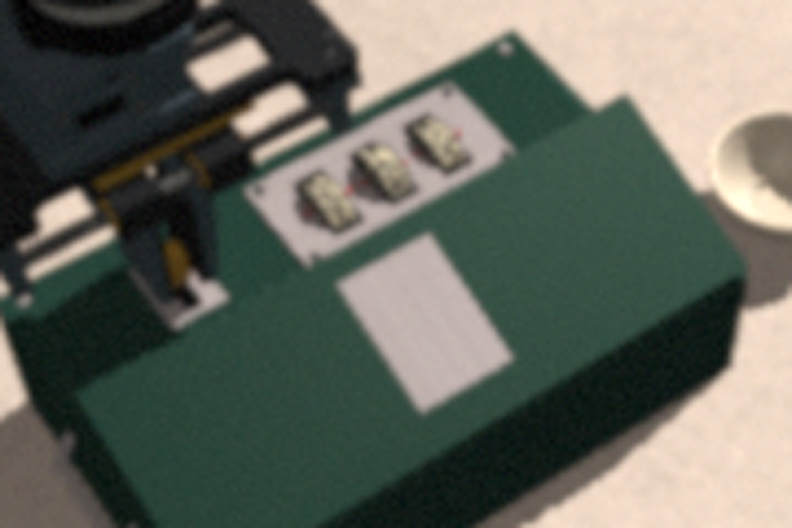

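The lid has sprung up: its front edge lies across about (80,400)–(625,95) in the zoom. I'll pull the last 3.6 mm to the end stop slowly.

Call:
{"fn": "servo_tool", "kwargs": {
  "plan": [
    [1,-0.0007,0.0001,0,0,0,0],
    [1,-0.0007,0.0001,0,0,0,0],
    [1,-0.0007,0.0001,0,0,0,0],
    [1,-0.0007,0.0001,0,0,0,0],
    [1,0,0,0,0,0,0],
    [1,0,0,0,0,0,0]
  ]
}}

```text
t: 30.55
eef_pos: [0.5112, -0.0646, 0.0939]
ee_rot: [0.049, 0.705, -0.049, 0.705]
ft_force: [1.7, -0.2, -0.3]
finger_gap: 0.014
```

Call:
{"fn": "servo_tool", "kwargs": {
  "plan": [
    [1,-0.0005,7e-05,0,0,0,0],
    [1,-0.0005,7e-05,0,0,0,0],
    [1,0,0,0,0,0,0]
  ]
}}

```text
t: 30.92
eef_pos: [0.5104, -0.0645, 0.0939]
ee_rot: [0.049, 0.705, -0.049, 0.705]
ft_force: [2.9, -0.5, -1.7]
finger_gap: 0.014
```

Call:
{"fn": "servo_tool", "kwargs": {
  "plan": [
    [1,-0.0004,6e-05,0,0,0,0],
    [1,0,0,0,0,0,0],
    [1,0,0,0,0,0,0]
  ]
}}

```text
t: 31.3
eef_pos: [0.5104, -0.0645, 0.0939]
ee_rot: [0.049, 0.705, -0.049, 0.706]
ft_force: [3.8, -1.8, -2.2]
finger_gap: 0.014
```

Call:
{"fn": "servo_tool", "kwargs": {
  "plan": [
    [0,0,0,0,0,0,0],
    [0,0,0,0,0,0,0],
    [0,0,0,0,0,0,0],
    [0,0,0,0,0,0,0],
    [0,0,0,0.01,0,0,0],
    [0,0,0,0.02,0,0,0],
    [0,0,0,0.03,0,0,0],
    [0,-0.01,0,0.03,0,0,0],
    [0,-0.02,0,0.03,0,0,0],
    [0,-0.03,0,0.02,0,0,0],
    [0,-0.04,0,0,0,0,0],
    [0,-0.03,0,0,0,0,0],
    [0,-0.02,0,0,0,0,0],
    [0,0,0,0,0,0,0],
    [0,0,0,0,0,0,0]
  ]
}}

```text
t: 33.17
eef_pos: [0.3611, -0.0645, 0.2342]
ee_rot: [0.049, 0.705, -0.049, 0.706]
ft_force: [0.8, -1.0, -0.4]
finger_gap: 0.0457
```

```bash
python3 look.py C; python3 unroll.py pics/unC.png topA:72 topC:72 topA:40 topC:40 topA:8 topC:8
python3 - <<'E'
from h import *
for n in("top","scene"):
    c=dict(np.load(n+"C.npz")); cv2.imwrite(f"pics/{n}Cfull.png",np.clip(c["pixels"][:,:,::-1]*1.4,0,255).astype(np.uint8))
    y=cv2.inRange(cv2.cvtColor(c["pixels"][:,:,::-1].copy(),cv2.COLOR_BGR2HSV),(15,140,90),(30,255,255))
    y[:,:150]=0; y[:,330:]=0
    ks=cv2.findContours(y,0,2)[0]
    if ks: k=max(ks,key=cv2.contourArea);u,v=k[:,0].mean(0);print(n,"knob",u,v,ray(c,u,v,.107))
print(b2w(box,(-59,-75,107)))
E
```

```text
t 34.175 pos [359.92 -64.35 233.88] F [-0.29  0.48 -0.01] gap 0.0455 toolx [ 1.e-04  1.e-04 -1.e+00] yaw to go 0.001
to go mm [ 164.2    -3.26 -126.88]
top knob 285.0 255.0 [[ 0.50982922 -0.06513647  0.107     ]]
scene knob 177.88888888888889 165.55555555555554 [[ 0.51205091 -0.06456436  0.107     ]]
[ 0.5102516  -0.06567898  0.107     ]
```

View pics/topCfull.png

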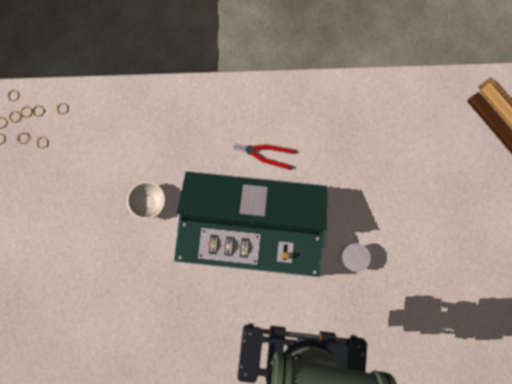

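View pics/sceneCfull.png

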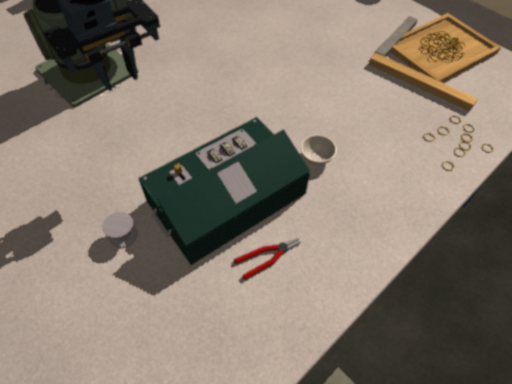

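View pics/unC.png

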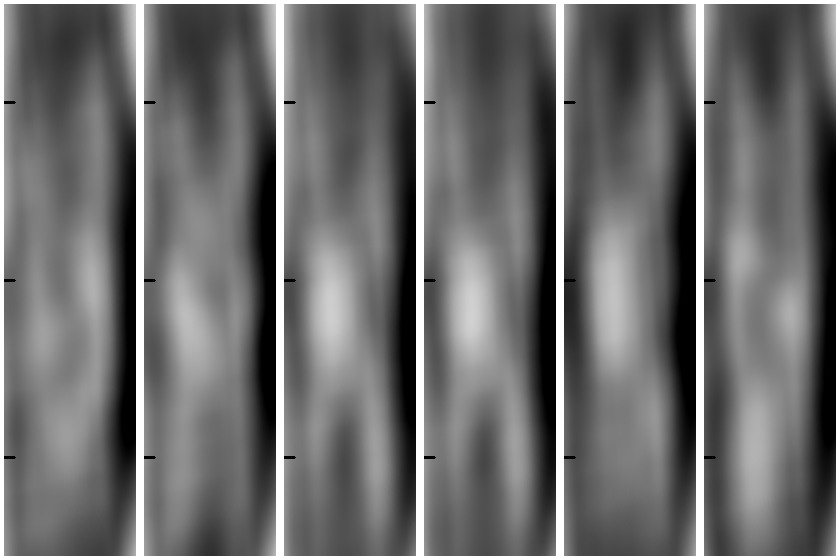

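The lid is up, with its front edge at row 220–230 in the top view. The knob is at (285,255), which puts it at x' ≈ −59. The dish (147,200), spool (356,258) and pliers (265,155) haven't moved. The unrolled wheels fit 4, 7 and 2, and the gripper is well clear.

```bash
python3 -c "
from station import *
print(finish_job())"
```

```text
the job is handed in; nothing more can be done
None
```

The stock box is open, and I handed the job in at about 34 s of the 72 s allowed. With a closed fingertip, I rolled the left wheel one digit (5→4) and the right wheel one digit (1→2). The finger readings stayed at 10 N or less. I then pinched the brass knob with 10 N of grip and drew it 14 mm to its end stop at about 3–4 N. The lid sprang up, and I let go and backed the gripper well clear.

**Last checks:**
- **Bolt:** the knob measured within about 2 mm of its fully drawn position in both cameras.
- **Lid:** it stands raised in both views; I did not measure its angle.
- **Other things:** the dish, spool and pliers show no visible movement, by eye rather than by measurement.
- **Wheels:** the images were too coarse to read the digits outright. The blurred patterns fit 4, 7 and 2, and the bolt passing its 1.5 mm stop confirms the setting.

**Didn't go quite to plan:** the fingers closed about 1 mm off the knob's centre, giving about 6 N sideways until I corrected it. The right wheel's press also fell to about 6 N early in its roll, so I pressed slightly harder.

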